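# Tip a steel box onto the jig bed and push it home

### The arm

A 6-joint arm with a two-finger parallel gripper is mounted at the origin on the work surface. World frame = base frame: x ahead of the robot, y to its left, z up, the work surface at z = 0. Lengths are in m, angles in rad, forces in N, time in s.
With the tool pointing down it reaches from about 0.325 to 0.775 m from the base axis. Payload 9.3 kg.
Tool frame: the origin (TCP) lies midway between the tips of the shut fingers; the grasp point (between the pads) lies 19 mm behind it (robot.hold_point_z is the distance from the TCP to the grasp point, in m); z points along the fingers, y is the line along which they close (so a half turn about z gives the same grasp; the last joint's range is limited). The gripper opens to 85 mm and grips with 20 to 120 N. Pads are 22 mm wide; open, the fingers measure 114 mm over their backs; the gripper's body (76 mm by 85 mm) begins 54 mm behind the grasp point. The pads swing forward as they close: fully open they stand 13 mm farther back than shut.
Start: joints at [1.095, 0.259, 0.021, 1.334, 0, 1.418], TCP at [0.174, 0.522, 0.193] pointing down, gripper open.
Joint ranges: [-3.04, 3.04], [-0.91, 1.82], [-1.04, 1.36], [-1.92, 1.95], [-1.52, 1.45], [-3.14, 3.14]. Speed limits (rad/s): [2.22, 2.22, 2.79, 3.14, 3.14, 3.14].

### API

Orientations are given as [roll, pitch, yaw] about the fixed x, y, z axes, in that order (R = Rz(yaw) Ry(pitch) Rx(roll)).
In Python, from bench import robot, get_image, camera_info gives the robot as it stands.
- The arm moves only by the tool drive_tool, never from a script. Its argument "moves" is text: rows parted by semicolons, each of 7 numbers parted by spaces: the shift along the tool's x, y, z in mm, then the turn, a rotation vector about the tool's x, y, z in rad, then the closure, from -1 (fully open) to 1 (shut). In form: x y z ax ay az claw; .... A call has 1 to 12 rows; each row shifts and turns the commanded pose from where the row before left it, along the tool's axes as they then stand; what a row does not reach is not made up. A row lasts 1/8 s, in which the tool goes at most 62.5 mm and 10.7 degrees, less where a joint would pass 70% of its speed; a pose out of reach is approached as far as the arm can. A call with a gripper value outside its range is refused whole. The fingers move at their own pace and stop on an object; "force" is the grip in N (left out, the last holds). Time passes only in rows, so rows that do not move let the fingers close. It gives the time, the measured TCP pose, the force, the opening and the grip force at its end, in the units of the state.
- robot.sense(): the state, without advancing time (a new reading comes with each control period).
- get_image(name): name is "scene" or "top"; returns (picture, depth): 420x560x3 uint8, red, green, blue; 420x560 float32, m along the optical axis (not along the pixel's ray), 0 where there is no reading.
- camera_info(name): a dict with "fov_y" (degrees; the focal length in pixels is half the picture's height over the tangent of half this angle, whatever the lens; pixels are square), "cx", "cy" (the principal point, pixels), "view" (4x4, takes a point from world to camera coordinates). Camera axes: x right, y down, z forward; pixel columns grow to the right and rows downward; lengths in m; the calibration is good to about 2 mm. A picture is of the moment at which its call begins. camera_info takes no time and is no camera call.
- robot.sign_off(): hands the job in; it is judged then, once.
The state is a dict: "t": time; "joints": joint angles; "qvel": joint speeds; "tau": joint torques, N m; "position": TCP position; "ee_rot": TCP orientation; "ft_force": force on the tool from outside, world axes, zero at the start; "moment": the same for the moment, N m; "grip_width": opening from 0.0 (shut) to 1.0 (fully open); "grip_force": force on a finger pad.
Only numpy, scipy, OpenCV 4.12 (cv2) and the standard library are available. Lean on these libraries where they do the work, as an engineer would, in place of code of your own. Each camera call takes 0.05 s, during which the arm holds its last target. There are 200 camera calls.

### The job

Slide the steel box that stands on end up to the near edge of the jig's bed until its foot meets it; then, without lifting it, push slowly high on its face with the round disc so that it pivots on that edge and goes over onto the bed, that face up. Then push the lying box along the bed, gently, until its leading end is flush against the fence; let go of it and leave everything else where it lies.

Things in the scene. Friction and masses are not known exactly. Their poses are not given: they have to be found in the camera images.
- jig: The welding jig, fixed; its place and yaw vary. Origin: middle of the near edge of its bed, where the box comes on, at table height (z = 0); x runs level along the bed to the fence (roughly to the robot's left), y roughly towards the robot, z up.
- bed: The jig's bed, a steel plate 8 mm thick, 200 mm wide (y -100 to 100 mm), from x = 0 to 190 mm; same origin and axes as the jig. Its near edge, an 8 mm step at x = 0, is the stop for the box's foot.
- bridge (a point): Point over the bed's near edge on the underside of the jig's green arm (x = 5, y = 0, z = 165 mm in the jig's frame); axes as the jig's. Arm: x -20 to 30, y -195 to 90, z 165 to 225 mm; a red handle on it at y = -130 reaches z = 291. Post under y -195 to -155; foot x -40 to 50, y -205 to -145. An upright hand hits the arm before the box goes over; one leaning 40 to 45 degrees away from the bed passes.
- fence: The fence on the bed, a dark steel bar 200 mm wide, 25 mm thick, 45 mm tall. Origin: bottom middle of its near face, on top of the bed, at x = 165 mm in the jig's frame; axes as the jig's.
- box: Closed rigid sheet-steel box, 60 x 90 x 120 mm (x, y, z), loose, 0.5 to 0.95 kg, standing on end on the table before the bed. Origin: centre of its underside as it stands; z up its 120 mm length, x towards the bed; its -x face, away from the bed, carries a flat round disc (48 mm across, 42 mm up). Tipped onto the bed, its z axis points at the fence.
- box_mid (a point): The box's centre, 60 mm above its underside; axes as the box's. The box slides under 2 to 7 N; tipped about its foot it goes over by itself past about 27 degrees.
- box_foot (a point): Middle of the box's lower far edge as it stands (30 mm in x from the underside's centre), on which it pivots; axes as the box's. At the start 15 to 45 mm short of the bed's edge, up to 20 mm to a side and turned up to 0.12 rad. With the box home at the fence it is the low near edge, 120 mm short of the fence.
- clamp: a bar clamp with a red handle, 300 mm, lying to the left; a bystander, not to be disturbed. Origin: centre of its underside.
- hammer: a hammer lying to the right; a bystander, not to be disturbed. Origin: centre of its underside.
- offcut: a dark steel offcut, 70 x 40 x 30 mm; a bystander, not to be disturbed. Origin: centre of its underside.
- wrench: a wrench lying to the left, near the robot; a bystander, not to be disturbed. Origin: centre of its underside.
- tin: an empty metal tin, shallow, 90 mm across and 40 mm tall; a bystander, not to be disturbed. Origin: centre of its underside.
- angle: an L-shaped steel piece, legs 90 and 80 mm, 20 mm tall; a bystander, not to be disturbed. Origin: centre of its underside.
- spray: a grey can, 60 mm across and 170 mm tall; a bystander, not to be disturbed. Origin: centre of its underside.
Not all that is in view belongs to the job. Of the things that look like the box, take the one that is farthest from the robot's base at the start.

How it is judged:
On the way, in this order (a step that is already met when the one before it is completed fails the run):
1. the box, still upright, has its foot against the bed's near edge (within 4 mm) (x of box_foot in the frame of jig above -0.004 m and angle between box's own z axis and vertical below 0.06 rad), for 0.1 s.
2. the box leans 8 to 25 degrees with its foot against the bed's edge, pushed by the hand (angle between box's own z axis and vertical between 0.14 and 0.44 rad and angle between box's own x axis and vertical above 1.6 rad and x of box_foot in the frame of jig above -0.012 m and contact force between box and bed above 0.2 N and contact force between any of the fingers, the arm and box above 0.2 N), for 0.2 s.
3. the box lies on the bed, disc up, at least 10 mm short of the fence (angle between box's own z axis and vertical between 1.52 and 1.62 rad and angle between box's own x axis and vertical above 2.9 rad and x of box_foot in the frame of jig below 0.035 m), for 0.2 s.
At the end, for the whole second after the job is handed in: the box lies flat on the bed, disc up, its leading end against the fence (gap under 2.5 mm, square within 2 degrees), wholly on the bed's width, at rest and released (angle between box's own z axis and vertical between 1.52 and 1.62 rad and angle between box's own x axis and vertical above 2.9 rad and x of box_foot in the frame of jig between 0.0425 and 0.049 m and angle between the z axis of box and the x axis of jig, either way round below 0.035 rad and y of box_mid in the frame of jig between -0.055 and 0.055 m and height (world z) of box_mid below 0.042 m and linear speed of box below 0.01 m/s); the robot touches nothing.
It fails at once if the box is lifted (its pivot edge more than 35 mm above the table) (height (world z) of box_foot above 0.035 m).
It fails at once if the box is pressed on the fence with more than 50 N (contact force between box and fence above 50 N).
It fails at once if a bystander is moved by more than 25 mm (distance of any of clamp, hammer, offcut, wrench, tin, angle, spray from where it was at the start of the episode above 0.025 m).
It also fails if it takes over 64 s, if anything falls off the work surface, if the arm or the gripper's body presses on something with over 40 N, if the wrist force passes 120 N, or if a joint passes its speed limit or range.

## Working session

There is one attempt and no reset: what is moved stays moved. The work goes in short steps, Python scripts to look and compute and a tool call to move; the robot and the scene stay as the last step left them, time stands still between calls to the robot, and variables do not carry over. Pictures are saved under pics/ and viewed, at most 10 in all, crops included, and the job is handed in when it is done.

Besides the shell and the picture viewer there is one more tool, called after ">>>" as name(argument=value, ...), one argument or row to a line, values as JSON. drive_tool: Moves the arm, as the interface text tells. Its arguments: {"type":"object","properties":{"moves":{"type":"string"},"force":{"type":"number"}},"required":["moves"]}

```bash
mkdir -p pics; ls; cat > h.py <<'E'
import numpy as np, cv2
from bench import robot,get_image,camera_info
def cloud(name):
    im,d=get_image(name);c=camera_info(name);h,w=d.shape
    f=h/2/np.tan(np.radians(c['fov_y'])/2);v,u=np.mgrid[:h,:w]
    p=np.stack([(u-c['cx'])/f*d,(v-c['cy'])/f*d,d,np.ones_like(d)],-1)
    P=p@np.linalg.inv(np.array(c['view'])).T
    P=P[...,:3];P[d==0]=np.nan
    return im,P
def save(im,n):cv2.imwrite('pics/'+n,cv2.cvtColor(im,cv2.COLOR_RGB2BGR))
E
python3 - <<'E'
from h import *
for n in('scene','top'):
    im,P=cloud(n);save(im,n+'0.png');np.save(n+'0.npy',P)
    c=camera_info(n);print(n,c['fov_y'],c['cx'],c['cy'],np.linalg.inv(np.array(c['view']))[:3,3], {k:v for k,v in c.items() if k not in('view',)})
print(robot.sense())
E
```

```text
pics
scene 42.15197428997703 270.941976114963 214.2761430661055 [1.43787471 0.1564154  1.31936404] {'fov_y': 42.15197428997703, 'cx': 270.941976114963, 'cy': 214.2761430661055}
top 55.94794183056627 286.7546810491813 208.12034933541102 [3.87688646e-01 7.17563016e-04 1.34575057e+00] {'fov_y': 55.94794183056627, 'cx': 286.7546810491813, 'cy': 208.12034933541102}
{'t': 0.1, 'joints': array([1.09541519e+00, 2.59146062e-01, 2.08633120e-02, 1.33370194e+00,
       6.18919811e-06, 1.41820248e+00]), 'qvel': array([ 0.00149994,  0.00027358,  0.00146736,  0.00114637,  0.00121102,
       -0.00186862]), 'tau': array([ 3.46239765e-03, -5.56693482e+01,  3.45070839e+01,  1.17089390e-02,
       -2.03632362e-04, -3.38788095e-05]), 'position': array([0.17433364, 0.52133953, 0.19203122]), 'ee_rot': array([-3.14041904e+00, -1.86750853e-04,  2.81880524e+00]), 'ft_force': array([-0.48515234,  0.31696155, -0.34795656]), 'moment': array([0.01480766, 0.0282569 , 0.0059633 ]), 'grip_force': 0.0, 'grip_width': 1.001557930359517}
```

View pics/scene0.png

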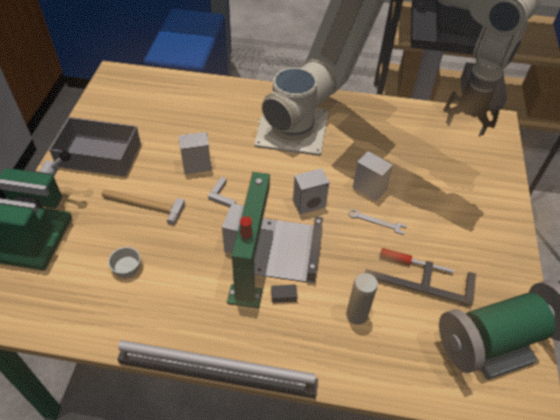

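View pics/top0.png

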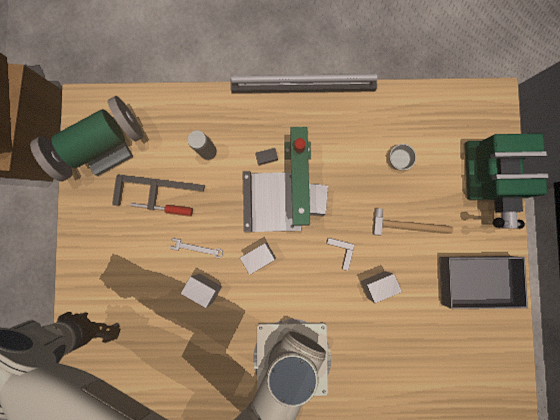

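Scene view candidates for the box are (195,153), (311,190), (372,177) and (233,228). In the top view they are (381,286), (258,257), (201,290) and (318,198). The last one, standing beside the green arm before the bed, is farthest from the base, so I choose it. Next I'll measure it and check it in a crop.

```bash
python3 - <<'E'
from h import *
im,d=cv2.imread('pics/top0.png'),0
P=np.load('top0.npy');S=np.load('scene0.npy')
def rect(name,P,m):
    k=cv2.connectedComponentsWithStats(m.astype(np.uint8))
    for i in range(1,k[0]):
        if k[2][i,4]<60: continue
        q=P[k[1]==i];r=cv2.minAreaRect(q[:,:2].astype(np.float32)*1000)
        print(name,k[3][i].round(),k[2][i,4],'c',np.round(r[0],1),'sz',np.round(r[1],1),'ang',round(r[2],2),'z',np.nanmedian(q[:,2]).round(4))
for nm,P in(('top',P),('scene',S)):
    x,y,z=[P[...,i] for i in range(3)]
    reg=(x>.2)&(x<.85)&(y>-.3)&(y<.4)
    rect(nm+' boxtop',P,reg&(z>.11)&(z<.128))
    rect(nm+' fence',P,reg&(z>.047)&(z<.058))
    rect(nm+' bed',P,reg&(z>.005)&(z<.013))
    rect(nm+' arm',P,reg&(z>.215)&(z<.235))
    rect(nm+' low',P,reg&(z>.016)&(z<.045))
    rect(nm+' spray',P,reg&(z>.16)&(z<.18))
c=cv2.resize(im[120:270,220:380],None,fx=3.5,fy=3.5,interpolation=2)
s=cv2.resize(cv2.imread('pics/scene0.png')[160:310,190:340],None,fx=3.5,fy=3.5)
cv2.imwrite('pics/crop.png',np.hstack([c[:, :400],s[:, :400]]))
E
```

```text
top boxtop [318. 198.] 503 c [516.3 -83.9] sz [57.9 90.6] ang 84.2 z 0.1204
top boxtop [257. 259.] 571 c [333.5 105.2] sz [60.  91.5] ang 29.31 z 0.1207
top boxtop [197. 291.] 576 c [234.6 287.6] sz [91.2 60.9] ang 60.36 z 0.1206
top boxtop [380. 289.] 431 c [ 236.3 -274.8] sz [60.6 74.9] ang 21.06 z 0.1202
top fence [246. 202.] 434 c [519.9 143.7] sz [198.8  24.1] ang 0.02 z 0.0535
top bed [271. 202.] 2026 c [520.7  50.6] sz [206.4 162.8] ang 0.8 z 0.0087
top bed [196. 248.] 243 c [362.7 317.7] sz [175.5  36.7] ang 75.71 z 0.0076
top arm [300. 178.] 1578 c [573.6 -27.7] sz [283.9  50. ] ang 0.74 z 0.2255
top low [266. 156.] 258 c [674.5  79.5] sz [41.  69.5] ang 13.86 z 0.0302
top low [188. 186.] 208 c [575.7 346.1] sz [108.6  22.4] ang 81.61 z 0.023
top low [181. 211.] 177 c [492.7 367.6] sz [67.4 28.8] ang 82.15 z 0.0284
top low [377. 223.] 165 c [ 446.4 -288.1] sz [23.1 87.1] ang 89.52 z 0.0254
top low [343. 251.] 273 c [ 340.5 -156. ] sz [89.8 89.4] ang 75.26 z 0.0204
top spray [197. 140.] 279 c [696.6 281. ] sz [55.  53.4] ang 0.89 z 0.1705
scene boxtop [197. 141.] 298 c [ 239.
[... 1353 characters left out ...]
3 z 0.0317
scene low [176. 209.] 145 c [ 453.8 -291.9] sz [21.1 92.2] ang 84.28 z 0.0238
scene low [227. 246.] 66 c [ 563.7 -104. ] sz [31.4  8.3] ang 83.22 z 0.0315
scene low [392. 255.] 219 c [497.1 365.7] sz [69.6 33.8] ang 82.91 z 0.0261
scene low [386. 278.] 263 c [578.9 345.5] sz [111.6  27.8] ang 81.74 z 0.0219
scene low [244. 297.] 119 c [713. -19.] sz [33.4 65.1] ang 39.29 z 0.0311
scene low [283. 292.] 378 c [678.5  77.2] sz [42.4 69.3] ang 11.95 z 0.0285
scene low [355. 317.] 126 c [717.9 276.8] sz [58.7 27.1] ang 80.18 z 0.0304
scene spray [242. 269.] 99 c [713.6 -22. ] sz [28.6 57.6] ang 30.16 z 0.1686
scene spray [365. 283.] 386 c [702.2 280.5] sz [55.4 57.4] ang 23.81 z 0.1689
```

View pics/crop.png

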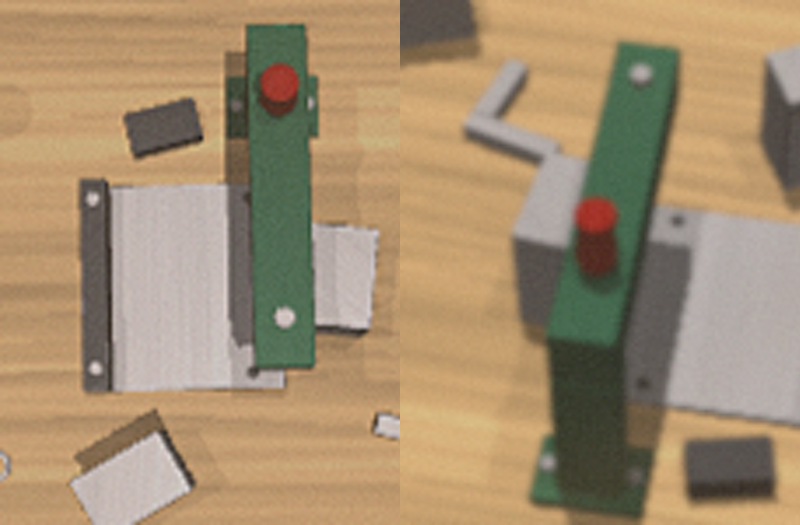

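The crop shows the grey box tucked under the green arm on the side away from the fence, with its top at about (345,275) in the crop, or (318,198) in the top view. That is the right one. The jig origin is about (0.523,-0.034) with yaw 90.7°. The box's foot is about 20 mm short of the edge, and the box is turned about -6.5° relative to the jig. I'll go up and swing round.

>>> drive_tool(
  moves="0 0 -45 0 0 0 0; 0 0 -45 0 0 0 0; 0 0 -45 0 0 0 0; -60 -3.3 0 0 0 0.11 0; -60 -3.3 0 0 0 0.11 0; -60 -3.3 0 0 0 0.11 0; -60 -3.3 0 0 0 0.11 0; -60 -3.3 0 0 0 0.11 0; -60 -3.3 0 0 0 0.11 0; -60 -3.3 0 0 0 0.11 0; -60 -3.3 0 0 0 0.11 0",
)

```text
t: 1.48
position: [0.512, 0.1981, 0.3269]
ee_rot: [-3.141, -0.0, 1.935]
ft_force: [1.1, -0.1, 0.3]
grip_width: 0.503
grip_force: 0.0
```

>>> drive_tool(
  moves="-60 -3.3 0 0 0 0.11 0; -60 -3.3 0 0 0 0.11 0; -60 -3.3 0 0 0 0.11 0; -60 -3.3 0 0 0 0.11 0; -60 -3.3 0 0 0 0.11 0; -60 -3.3 0 0 0 0.11 0; -60 -3.3 0 0 0 0.11 0; 0 0 0 0 0 -0.14 0; 0 0 0 0 0 -0.14 0; 0 0 0 0 0 -0.134 0; 0 0 0 0 0 0 0",
)

```text
t: 2.85
position: [0.504, -0.2106, 0.3273]
ee_rot: [-3.141, -0.0, 1.582]
ft_force: [-0.7, 0.3, -0.8]
grip_width: 0.5
grip_force: 0.0
```

>>> drive_tool(
  moves="0 13 0 0 0.15 0 0; 0 0 0 0 0.15 0 0; 0 0 0 0 0.15 0 0; 0 0 0 0 0.15 0 0; 0 0 0 0 0.15 0 0; 0 0 0 0 0 0 0",
)

```text
t: 3.6
position: [0.5068, -0.1849, 0.2669]
ee_rot: [3.092, -0.707, 1.58]
ft_force: [0.1, 1.5, 0.4]
grip_width: 0.499
grip_force: 0.0
```

```bash
python3 - <<'E'
from h import *
s=robot.sense();print(s['position'],s['ee_rot'],s['joints'],s['ft_force'])
from scipy.spatial.transform import Rotation as R
print(R.from_euler('xyz',s['ee_rot']).as_matrix().round(3))
im,P=cloud('scene');save(im,'s1.png')
E
```

```text
[ 0.50679201 -0.18488105  0.26688235] [ 3.09231211 -0.70748936  1.57953053] [-0.81611892  0.50585967  0.35387641  1.94741271  0.49692758  0.62703829] [0.07928418 1.48079986 0.36626006]
[[-0.007  0.999  0.044]
 [ 0.76  -0.023  0.65 ]
 [ 0.65   0.037 -0.759]]
```

View pics/s1.png

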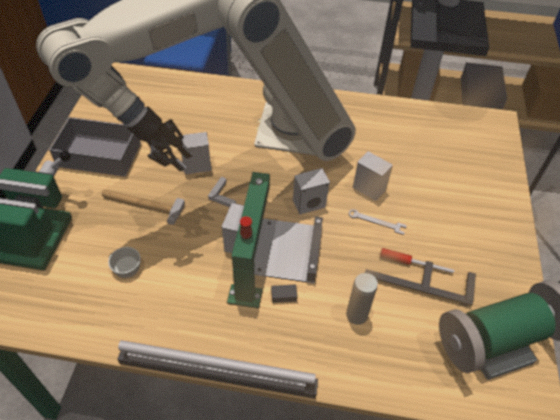

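The picture shows the hand leaning back at about (165,145), clear of everything. Joint 4 is at its limit at this height, so I'll go lower, where the wrist should have room.

>>> drive_tool(
  moves="-22 4 25 0 0 0 0; -22 4 25 0 0 0 0; -22 0 25 0 0 0 0; -22 0 25 0 0 0 0; 0 0 0 0 0 0 0; 0 0 0 0 0 0 0",
)

```text
t: 4.4
position: [0.5224, -0.187, 0.1393]
ee_rot: [3.081, -0.699, 1.591]
ft_force: [0.2, -0.0, -0.2]
grip_width: 0.5
grip_force: 0.0
```

```bash
cat > st.py <<'E'
from h import *
from scipy.spatial.transform import Rotation as R
s=robot.sense();print(s['t'],s['position'].round(4),s['joints'].round(3),s['ft_force'].round(1))
M=R.from_euler('xyz',s['ee_rot']).as_matrix();print(M.round(3))
E
python3 st.py
```

```text
4.4 [ 0.5224 -0.187   0.1393] [-0.8    0.571  0.148  1.659  0.504  0.638] [ 0.2 -0.  -0.2]
[[-0.016  0.999  0.048]
 [ 0.765 -0.019  0.644]
 [ 0.644  0.046 -0.764]]
```

>>> drive_tool(
  moves="0 -4 0 0.056 0.04 0.005 0; -14 0 19 0 0 0 0; -14 0 19 0 0 0 0; -14 0 19 0 0 0 0; -14 0 19 0 0 0 0; -7 0 10 0 0 0 0; 0 0 0 0 0 0 0; 0 0 0 0 0 0 0",
)

```text
t: 5.4
position: [0.5178, -0.1754, 0.0321]
ee_rot: [3.141, -0.741, 1.585]
ft_force: [-0.1, 0.1, -0.3]
grip_width: 0.5
grip_force: 0.0
```

```bash
python3 st.py; python3 - <<'E'
from h import *
im,P=cloud('scene');im2,P2=cloud('top')
a=cv2.resize(im[120:270,130:280],(560,560))[:, :400];
save(np.hstack([cv2.resize(im[130:270,140:280],(400,400)),cv2.resize(im2[130:270,260:400],(400,400))]),'c2.png')
E
```

```text
5.4 [ 0.5178 -0.1754  0.0321] [-0.783  0.689  0.045  1.506  0.492  0.624] [-0.1  0.1 -0.3]
[[-0.011  1.    -0.009]
 [ 0.737  0.014  0.675]
 [ 0.675  0.001 -0.737]]
```

View pics/c2.png

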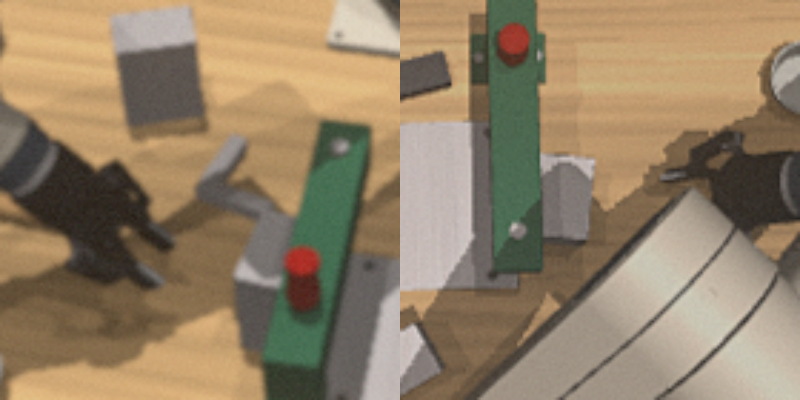

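The crop shows the two fingertips at about (160,260), pointing at the box's rear face and square to it. I'll lower the hand a little and advance.

>>> drive_tool(
  moves="-8 0 9 0 0 0 0; 6.6 0 6 0 0 0 0; 6.6 0 6 0 0 0 0; 6.6 0 6 0 0 0 0; 6.6 0 6 0 0 0 0; 6.6 0 6 0 0 0 0; 0 0 0 0 0 0 0; 0 0 0 0 0 0 0",
)

```text
t: 6.5
position: [0.5168, -0.1303, 0.0192]
ee_rot: [-3.141, -0.743, 1.585]
ft_force: [0.3, -0.3, -0.8]
grip_width: 0.501
grip_force: 0.0
```

>>> drive_tool(
  moves="1.5 0 1.3 0 0 0 0; 1.5 0 1.3 0 0 0 0; 1.5 0 1.3 0 0 0 0; 1.5 0 1.3 0 0 0 0; 1.5 0 1.3 0 0 0 0; 0 0 0 0 0 0 0",
)

```text
t: 7.25
position: [0.5165, -0.1201, 0.0195]
ee_rot: [-3.141, -0.743, 1.585]
ft_force: [0.6, 0.4, -0.1]
grip_width: 0.504
grip_force: 0.0
```

```bash
cat > bx.py <<'E'
from h import *
for nm in('top','scene'):
    im,P=cloud(nm);x,y,z=[P[...,i] for i in range(3)]
    m=(x>.44)&(x<.6)&(y>-.17)&(y<-.0)&(z>.112)&(z<.127)
    k=cv2.connectedComponentsWithStats(m.astype(np.uint8))
    for i in range(1,k[0]):
        if k[2][i,4]<60: continue
        q=P[k[1]==i];r=cv2.minAreaRect(q[:,:2].astype(np.float32)*1000)
        print(nm,k[2][i,4],cv2.boxPoints(r).round(1).tolist(),np.round(r[1],1),round(r[2],2))
E
python3 st.py; python3 bx.py
```

```text
7.25 [ 0.5165 -0.1201  0.0195] [-0.721  0.651 -0.071  1.401  0.525  0.684] [ 0.6  0.4 -0.1]
[[-0.01   1.    -0.01 ]
 [ 0.736  0.014  0.676]
 [ 0.676 -0.001 -0.737]]
top 503 [[471.1000061035156, -113.5999984741211], [562.7000122070312, -116.19999694824219], [564.2999877929688, -59.5], [472.6000061035156, -57.0]] [56.7 91.7] 88.41
scene 383 [[470.79998779296875, -110.5], [564.0, -120.69999694824219], [569.0, -75.4000015258789], [475.79998779296875, -65.0999984741211]] [45.6 93.8] 83.71
```

>>> drive_tool(
  moves="1.5 0 1.3 0 0 0 0; 1.5 0 1.3 0 0 0 0; 1.5 0 1.3 0 0 0 0; 1.5 0 1.3 0 0 0 0; 0 0 0 0 0 0 0",
)

```text
t: 7.98
position: [0.5164, -0.1121, 0.0197]
ee_rot: [-3.141, -0.743, 1.585]
ft_force: [-0.0, -0.4, 0.4]
grip_width: 0.498
grip_force: 0.0
```

>>> drive_tool(
  moves="1.5 0 1.3 0 0 0 0; 1.5 0 1.3 0 0 0 0; 1.5 0 1.3 0 0 0 0",
)

```text
t: 8.35
position: [0.5164, -0.1062, 0.0198]
ee_rot: [-3.141, -0.743, 1.584]
ft_force: [0.7, 0.2, 0.0]
grip_width: 0.502
grip_force: 0.0
```

```bash
python3 st.py; python3 bx.py
```

```text
8.35 [ 0.5164 -0.1062  0.0198] [-0.704  0.638 -0.095  1.381  0.534  0.7  ] [0.7 0.2 0. ]
[[-0.01   1.    -0.01 ]
 [ 0.737  0.014  0.676]
 [ 0.676 -0.001 -0.737]]
top 486 [[470.20001220703125, -111.0], [560.0999755859375, -116.4000015258789], [563.4000244140625, -59.599998474121094], [473.6000061035156, -54.20000076293945]] [56.9 90. ] 86.58
scene 390 [[470.6000061035156, -109.9000015258789], [564.4000244140625, -120.5], [569.5, -75.5999984741211], [475.70001220703125, -65.0]] [45.2 94.4] 83.57
```

>>> drive_tool(
  moves="1.5 0 1.3 0 0 0 0; 1.5 0 1.3 0 0 0 0; 1.5 0 1.3 0 0 0 0",
)

```text
t: 8.82
position: [0.5163, -0.1003, 0.02]
ee_rot: [-3.141, -0.743, 1.584]
ft_force: [-0.3, 0.3, -0.2]
grip_width: 0.503
grip_force: 0.0
```

```bash
python3 - <<'E'
from h import *
im,P=cloud('scene');im2,P2=cloud('top')
save(np.hstack([cv2.resize(im[170:270,180:280],(400,400)),cv2.resize(im2[150:250,280:380],(400,400))]),'c3.png')
E
python3 bx.py
```

```text
top 470 [[471.6000061035156, -114.30000305175781], [562.7000122070312, -115.80000305175781], [563.5999755859375, -59.29999923706055], [472.5, -57.70000076293945]] [56.5 91.1] 89.03
scene 388 [[472.70001220703125, -115.0999984741211], [565.5999755859375, -119.5999984741211], [567.7000122070312, -74.5999984741211], [474.79998779296875, -70.0999984741211]] [45. 93.] 87.24
```

View pics/c3.png

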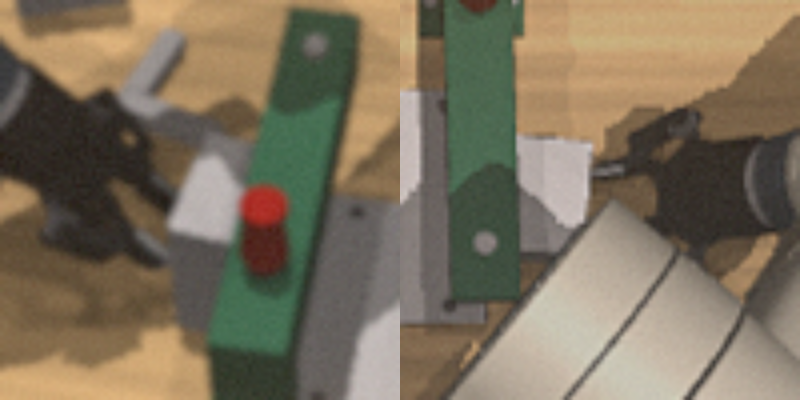

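The crop shows the fingertips touching the box's rear face at about (165,255), and the box is beginning to turn square. I'll keep sliding it.

>>> drive_tool(
  moves="1.5 0 1.3 0 0 0 0; 1.5 0 1.3 0 0 0 0; 1.5 0 1.3 0 0 0 0; 1.5 0 1.3 0 0 0 0; 1.5 0 1.3 0 0 0 0; 1.5 0 1.3 0 0 0 0; 1.5 0 1.3 0 0 0 0; 1.5 0 1.3 0 0 0 0",
)

```text
t: 10.02
position: [0.516, -0.0844, 0.0204]
ee_rot: [-3.141, -0.743, 1.584]
ft_force: [2.3, -2.6, -1.7]
grip_width: 0.498
grip_force: 1.4
```

```bash
python3 bx.py
```

```text
top 348 [[468.79998779296875, -101.4000015258789], [556.5, -103.4000015258789], [557.5, -59.29999923706055], [469.79998779296875, -57.29999923706055]] [44.1 87.7] 88.73
top 78 [[486.6000061035156, -166.60000610351562], [545.0999755859375, -168.10000610351562], [545.7999877929688, -144.1999969482422], [487.29998779296875, -142.60000610351562]] [24.  58.5] 88.46
scene 289 [[469.5, -75.0999984741211], [470.0, -107.80000305175781], [566.7000122070312, -106.4000015258789], [566.2000122070312, -73.69999694824219]] [96.7 32.7] 0.83
scene 96 [[490.8999938964844, -146.8000030517578], [492.6000061035156, -173.3000030517578], [554.7999877929688, -169.39999389648438], [553.0999755859375, -143.0]] [62.3 26.5] 3.54
```

>>> drive_tool(
  moves="1.5 0 1.3 0 0 0 0; 1.5 0 1.3 0 0 0 0; 1.5 0 1.3 0 0 0 0",
)

```text
t: 10.5
position: [0.516, -0.0785, 0.0206]
ee_rot: [-3.141, -0.743, 1.584]
ft_force: [1.7, -3.5, -0.2]
grip_width: 0.497
grip_force: 1.7
```

>>> drive_tool(
  moves="0.75 0 0.65 0 0 0 0; 0.75 0 0.65 0 0 0 0",
)

```text
t: 10.75
position: [0.5159, -0.0767, 0.0207]
ee_rot: [-3.141, -0.742, 1.585]
ft_force: [0.1, -3.9, 0.5]
grip_width: 0.499
grip_force: 2.4
```

>>> drive_tool(
  moves="0.75 0 0.65 0 0 0 0",
)

```text
t: 10.88
position: [0.5159, -0.0757, 0.0207]
ee_rot: [-3.141, -0.743, 1.584]
ft_force: [-0.4, -4.6, -0.1]
grip_width: 0.498
grip_force: 2.4
```

>>> drive_tool(
  moves="0.75 0 0.65 0 0 0 0",
)

```text
t: 11.0
position: [0.5158, -0.0747, 0.0207]
ee_rot: [-3.141, -0.743, 1.584]
ft_force: [-0.6, -5.3, 0.6]
grip_width: 0.499
grip_force: 2.4
```

>>> drive_tool(
  moves="0.75 0 0.65 0 0 0 0",
)

```text
t: 11.12
position: [0.5158, -0.0736, 0.0207]
ee_rot: [-3.141, -0.743, 1.584]
ft_force: [-0.1, -5.2, 0.5]
grip_width: 0.504
grip_force: 2.4
```

>>> drive_tool(
  moves="0.75 0 0.65 0 0 0 0",
)

```text
t: 11.25
position: [0.5159, -0.0726, 0.0207]
ee_rot: [-3.141, -0.743, 1.584]
ft_force: [-0.4, -8.0, 3.3]
grip_width: 0.499
grip_force: 4.0
```

```bash
python3 bx.py; python3 st.py
```

```text
top 244 [[471.70001220703125, -89.0], [557.2000122070312, -90.69999694824219], [557.7999877929688, -59.20000076293945], [472.29998779296875, -57.599998474121094]] [31.5 85.5] 88.9
top 77 [[481.70001220703125, -133.6999969482422], [483.5, -157.0], [545.5999755859375, -152.1999969482422], [543.9000244140625, -128.89999389648438]] [62.4 23.3] 4.41
scene 193 [[471.3999938964844, -74.69999694824219], [471.3999938964844, -95.5999984741211], [565.4000244140625, -95.30000305175781], [565.4000244140625, -74.4000015258789]] [94.  20.9] 0.18
scene 138 [[487.70001220703125, -148.39999389648438], [584.5, -174.0], [591.9000244140625, -146.1999969482422], [495.1000061035156, -120.5999984741211]] [ 28.8 100.1] 75.14
11.35 [ 0.5159 -0.0727  0.0208] [-0.661  0.609 -0.149  1.334  0.556  0.744] [-0.  -6.2  0.2]
[[-0.01   1.    -0.01 ]
 [ 0.737  0.014  0.676]
 [ 0.676 -0.001 -0.737]]
```

>>> drive_tool(
  moves="0.75 0 0.65 0 0 0 0",
)

```text
t: 11.48
position: [0.5159, -0.0723, 0.0209]
ee_rot: [-3.141, -0.742, 1.584]
ft_force: [-2.5, -13.3, 6.7]
grip_width: 0.506
grip_force: 6.4
```

>>> drive_tool(
  moves="0.75 0 0.65 0 0 0 0; 0 0 0 0 0 0 0",
)

```text
t: 11.72
position: [0.516, -0.072, 0.0213]
ee_rot: [3.141, -0.74, 1.585]
ft_force: [-2.5, -14.0, 8.3]
grip_width: 0.499
grip_force: 7.1
```

The force rose to 14 N with no further travel, so the foot is against the edge. I'll back off, rise, and approach high on the face.

>>> drive_tool(
  moves="-4 0 -3.5 0 0 0 0; -4 0 -3.5 0 0 0 0; 12 0 -13 0 0 0 0; 12 0 -13 0 0 0 0; 11 0 -12 0 0 0 0; 0 0 0 0 0 0 0; 2 0 1.8 0 0 0 0; 2 0 1.8 0 0 0 0; 0 0 0 0 0 0 0",
)

```text
t: 12.85
position: [0.5157, -0.0754, 0.072]
ee_rot: [-3.14, -0.743, 1.584]
ft_force: [0.0, 0.1, 0.2]
grip_width: 0.499
grip_force: 0.0
```

```bash
python3 st.py; python3 bx.py; python3 - <<'E'
from h import *
im,P=cloud('scene');im2,P2=cloud('top')
save(np.hstack([cv2.resize(im[170:270,180:280],(400,400)),cv2.resize(im2[150:250,280:380],(400,400))]),'c4.png')
E
```

```text
12.85 [ 0.5157 -0.0754  0.072 ] [-0.665  0.56  -0.089  1.446  0.554  0.739] [0.  0.1 0.2]
[[-0.01   1.    -0.011]
 [ 0.736  0.014  0.677]
 [ 0.677 -0.001 -0.736]]
top 315 [[468.70001220703125, -92.5999984741211], [557.0, -93.69999694824219], [557.5, -59.099998474121094], [469.1000061035156, -58.0]] [34.6 88.4] 89.28
scene 253 [[466.20001220703125, -78.5], [489.70001220703125, -141.6999969482422], [578.0, -108.80000305175781], [554.5, -45.70000076293945]] [94.2 67.4] 20.41
```

View pics/c4.png

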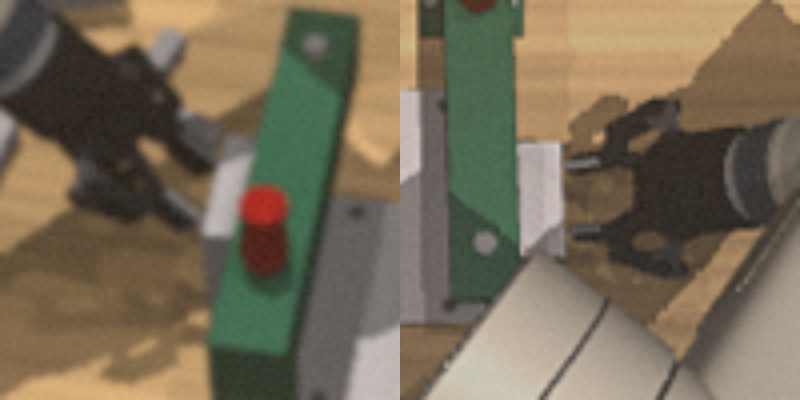

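The crop shows the box upright and square at the bed edge, with both fingertips just behind its face at about (205,225). Now I'll push slowly.

>>> drive_tool(
  moves="1.5 0 1.3 0 0 0 0; 1.5 0 1.3 0 0 0 0; 1.5 0 1.3 0 0 0 0; 1.5 0 1.3 0 0 0 0",
)

```text
t: 13.55
position: [0.5161, -0.0681, 0.0727]
ee_rot: [3.141, -0.742, 1.585]
ft_force: [0.4, -3.9, 3.2]
grip_width: 0.499
grip_force: 2.2
```

>>> drive_tool(
  moves="1.5 0 1.3 0 0 0 0; 1.5 0 1.3 0 0 0 0; 1.5 0 1.3 0 0 0 0; 1.5 0 1.3 0 0 0 0",
)

```text
t: 14.05
position: [0.5157, -0.0598, 0.0728]
ee_rot: [-3.141, -0.743, 1.584]
ft_force: [0.8, -3.5, 2.9]
grip_width: 0.501
grip_force: 2.1
```

```bash
python3 - <<'E'
from h import *
im,P=cloud('top');x,y,z=[P[...,i] for i in range(3)]
for xc in(.49,.54):
  m=(abs(x-xc)<.008)&(y>-.16)&(y<-.05)&(z>.02)&(z<.15)
  o=np.argsort(y[m]);print(np.c_[y[m],z[m]][o][::6].round(3).tolist())
E
```

```text
[[-0.139, 0.149], [-0.128, 0.138], [-0.109, 0.145], [-0.106, 0.145], [-0.101, 0.129], [-0.098, 0.135], [-0.092, 0.127], [-0.087, 0.058], [-0.083, 0.118], [-0.081, 0.11], [-0.074, 0.124], [-0.07, 0.128], [-0.067, 0.124], [-0.064, 0.128], [-0.061, 0.128]]
[[-0.132, 0.137], [-0.113, 0.148], [-0.108, 0.133], [-0.104, 0.138], [-0.101, 0.137], [-0.098, 0.107], [-0.094, 0.12], [-0.09, 0.119], [-0.088, 0.107], [-0.084, 0.119], [-0.081, 0.117], [-0.075, 0.122], [-0.071, 0.126], [-0.068, 0.122], [-0.065, 0.126], [-0.062, 0.129]]
```

>>> drive_tool(
  moves="1.5 0 1.3 0 0 0 0; 1.5 0 1.3 0 0 0 0; 1.5 0 1.3 0 0 0 0; 1.5 0 1.3 0 0 0 0; 1.5 0 1.3 0 0 0 0; 1.5 0 1.3 0 0 0 0",
)

```text
t: 14.85
position: [0.5155, -0.0479, 0.0731]
ee_rot: [-3.141, -0.743, 1.584]
ft_force: [-0.3, -2.2, 2.9]
grip_width: 0.5
grip_force: 1.6
```

>>> drive_tool(
  moves="1.5 0 1.3 0 0 0 0; 1.5 0 1.3 0 0 0 0; 1.5 0 1.3 0 0 0 0; 1.5 0 1.3 0 0 0 0",
)

```text
t: 15.35
position: [0.5154, -0.0399, 0.0733]
ee_rot: [-3.141, -0.743, 1.584]
ft_force: [-0.3, -2.1, 2.3]
grip_width: 0.498
grip_force: 1.1
```

```bash
python3 - <<'E'
from h import *
im,P=cloud('top');x,y,z=[P[...,i] for i in range(3)]
for xc in(.49,.54):
  m=(abs(x-xc)<.008)&(y>-.16)&(y<-.05)&(z>.02)&(z<.16)
  o=np.argsort(y[m]);print(np.c_[y[m],z[m]][o][::6].round(3).tolist())
E
```

```text
[[-0.118, 0.144], [-0.112, 0.147], [-0.102, 0.156], [-0.096, 0.149], [-0.093, 0.15], [-0.089, 0.13], [-0.085, 0.137], [-0.082, 0.137], [-0.079, 0.138], [-0.074, 0.121], [-0.07, 0.082], [-0.066, 0.093], [-0.062, 0.114]]
[[-0.115, 0.151], [-0.097, 0.153], [-0.094, 0.152], [-0.091, 0.15], [-0.089, 0.145], [-0.086, 0.133], [-0.084, 0.129], [-0.082, 0.048], [-0.078, 0.058], [-0.077, 0.137], [-0.074, 0.129], [-0.071, 0.128], [-0.069, 0.119], [-0.065, 0.123], [-0.06, 0.11]]
```

>>> drive_tool(
  moves="1.5 0 1.3 0 0 0 0; 1.5 0 1.3 0 0 0 0; 1.5 0 1.3 0 0 0 0; 1.5 0 1.3 0 0 0 0",
)

```text
t: 15.9
position: [0.5153, -0.032, 0.0735]
ee_rot: [-3.141, -0.743, 1.584]
ft_force: [-0.3, -0.5, 2.7]
grip_width: 0.505
grip_force: 0.6
```

>>> drive_tool(
  moves="1.5 0 1.3 0 0 0 0; 1.5 0 1.3 0 0 0 0; 1.5 0 1.3 0 0 0 0; 1.5 0 1.3 0 0 0 0",
)

```text
t: 16.4
position: [0.5152, -0.0241, 0.0737]
ee_rot: [-3.141, -0.743, 1.584]
ft_force: [0.3, 0.3, 0.4]
grip_width: 0.499
grip_force: 0.0
```

>>> drive_tool(
  moves="0 0 0 0 0 0 0; 0 0 0 0 0 0 0; 0 0 0 0 0 0 0; 0 0 0 0 0 0 0; 0 0 0 0 0 0 0",
)

```text
t: 17.02
position: [0.5152, -0.0243, 0.0738]
ee_rot: [-3.141, -0.743, 1.584]
ft_force: [-1.3, -0.1, -0.4]
grip_width: 0.496
grip_force: 0.0
```

```bash
cat > by.py <<'E'
from h import *
for nm in('top','scene'):
    im,P=cloud(nm);x,y,z=[P[...,i] for i in range(3)]
    m=(x>.44)&(x<.6)&(y>-.1)&(y<.125)&(z>.062)&(z<.074)
    k=cv2.connectedComponentsWithStats(m.astype(np.uint8))
    for i in range(1,k[0]):
        if k[2][i,4]<60: continue
        q=P[k[1]==i];r=cv2.minAreaRect(q[:,:2].astype(np.float32)*1000)
        print(nm,k[2][i,4],cv2.boxPoints(r).round(1).tolist(),np.round(r[1],1),round(r[2],2),np.median(q[:,2]))
    if nm=='scene': save(np.hstack([cv2.resize(im[170:300,190:340],(460,400))]),__import__('sys').argv[1])
E
python3 by.py c5.png
```

```text
top 560 [[466.79998779296875, -2.0999999046325684], [555.7000122070312, -3.299999952316284], [556.5999755859375, 62.0], [467.70001220703125, 63.20000076293945]] [65.3 88.9] 89.25 0.06835493893725786
scene 697 [[467.29998779296875, 58.79999923706055], [468.0, -19.299999237060547], [565.0, -18.399999618530273], [564.2999877929688, 59.70000076293945]] [97.  78.1] 0.52 0.06749948757595492
```

View pics/c5.png

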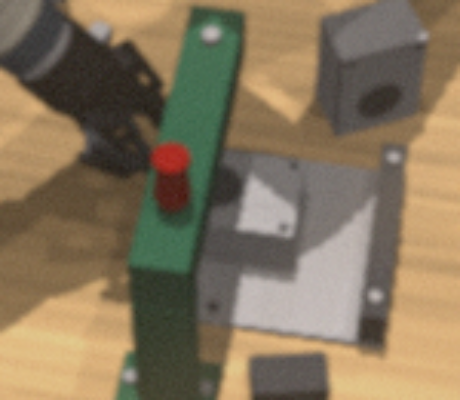

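The crop shows the box lying on the bed with the disc up, its disc at about (228,185). The gap to the fence is about 69 mm. Under the green arm the hand needs more lean, so I'll retreat, lean to about 57° and lower behind the trailing end.

>>> drive_tool(
  moves="0 0 -20 0 0 0 0; 0 0 -25 0 0 0 0; 0 0 -25 0 0 0 0; -8 0 9 0 0.08 0 0; -8 0 9 0 0.09 0 0; -8 0 9 0 0.09 0 0; 0 0 0 0 0 0 0; 0 0 0 0 0 0 0",
)

```text
t: 18.12
position: [0.516, -0.0681, 0.0899]
ee_rot: [-3.141, -1.001, 1.584]
ft_force: [0.7, -0.5, 0.5]
grip_width: 0.502
grip_force: 0.0
```

```bash
python3 st.py
```

```text
18.125 [ 0.516  -0.0681  0.0899] [-0.725  0.694 -0.017  1.671  0.672  0.535] [ 0.7 -0.5  0.5]
[[-0.007  1.    -0.012]
 [ 0.54   0.014  0.842]
 [ 0.842 -0.    -0.54 ]]
```

>>> drive_tool(
  moves="-15 0 10 0 0 0 0; -15 0 10 0 0 0 0; -16 0 10 0 0 0 0; 0 0 0 0 0 0 0; 2.7 0 4.2 0 0 0 0; 2.7 0 4.2 0 0 0 0; 2.7 0 4.2 0 0 0 0; 2.7 0 4.2 0 0 0 0; 0 0 0 0 0 0 0",
)

```text
t: 19.25
position: [0.5155, -0.0471, 0.0349]
ee_rot: [-3.141, -1.003, 1.585]
ft_force: [-1.2, 0.6, 0.2]
grip_width: 0.499
grip_force: 0.0
```

>>> drive_tool(
  moves="1.35 0 2.1 0 0 0 0; 1.35 0 2.1 0 0 0 0; 1.35 0 2.1 0 0 0 0; 1.35 0 2.1 0 0 0 0; 1.35 0 2.1 0 0 0 0; 1.35 0 2.1 0 0 0 0; 1.35 0 2.1 0 0 0 0; 1.35 0 2.1 0 0 0 0",
)

```text
t: 20.25
position: [0.5154, -0.0277, 0.0346]
ee_rot: [-3.141, -1.002, 1.585]
ft_force: [-0.2, -6.5, 0.7]
grip_width: 0.497
grip_force: 2.5
```

>>> drive_tool(
  moves="1.35 0 2.1 0 0 0 0; 1.35 0 2.1 0 0 0 0; 1.35 0 2.1 0 0 0 0; 1.35 0 2.1 0 0 0 0; 1.35 0 2.1 0 0 0 0; 1.35 0 2.1 0 0 0 0; 1.35 0 2.1 0 0 0 0; 1.35 0 2.1 0 0 0 0",
)

```text
t: 21.25
position: [0.515, -0.0074, 0.0347]
ee_rot: [-3.141, -1.003, 1.584]
ft_force: [0.6, -3.9, -0.8]
grip_width: 0.502
grip_force: 2.0
```

```bash
python3 by.py c6.png; python3 st.py
```

```text
top 737 [[463.70001220703125, -2.0999999046325684], [555.7999877929688, -3.299999952316284], [556.9000244140625, 81.5999984741211], [464.79998779296875, 82.80000305175781]] [84.9 92.1] 89.26 0.06871160369175633
scene 903 [[467.0, 80.5999984741211], [468.3999938964844, -20.399999618530273], [565.5, -19.0], [564.0999755859375, 82.0]] [ 97.1 101.1] 0.81 0.0677132033493284
21.35 [ 0.5149 -0.0072  0.0348] [-0.648  0.706 -0.163  1.469  0.727  0.604] [-0.3 -1.7 -0.1]
[[-0.007  1.    -0.013]
 [ 0.538  0.014  0.843]
 [ 0.843 -0.001 -0.538]]
```

>>> drive_tool(
  moves="1.35 0 2.1 0 0 0 0; 1.35 0 2.1 0 0 0 0; 1.35 0 2.1 0 0 0 0; 1.35 0 2.1 0 0 0 0; 1.35 0 2.1 0 0 0 0; 1.35 0 2.1 0 0 0 0; 1.35 0 2.1 0 0 0 0; 1.35 0 2.1 0 0 0 0",
)

```text
t: 22.35
position: [0.5146, 0.0126, 0.0348]
ee_rot: [-3.14, -1.003, 1.584]
ft_force: [0.6, -2.9, -1.8]
grip_width: 0.5
grip_force: 1.8
```

>>> drive_tool(
  moves="1.35 0 2.1 0 0 0 0; 1.35 0 2.1 0 0 0 0; 1.35 0 2.1 0 0 0 0; 1.35 0 2.1 0 0 0 0; 1.35 0 2.1 0 0 0 0; 1.35 0 2.1 0 0 0 0; 1.35 0 2.1 0 0 0 0",
)

```text
t: 23.22
position: [0.5144, 0.0301, 0.0349]
ee_rot: [-3.141, -1.003, 1.584]
ft_force: [0.3, -3.1, -2.0]
grip_width: 0.5
grip_force: 1.6
```

```bash
python3 by.py c6.png; python3 st.py
```

```text
top 1019 [[464.3999938964844, -2.799999952316284], [556.2999877929688, -3.0999999046325684], [556.7000122070312, 121.0], [464.70001220703125, 121.30000305175781]] [124.1  92. ] 89.83 0.06869972576837258
scene 1124 [[463.6000061035156, 117.5], [465.6000061035156, -20.0], [567.2000122070312, -18.600000381469727], [565.2999877929688, 118.9000015258789]] [101.6 137.5] 0.8 0.06752320292137193
23.325 [0.5144 0.0303 0.035 ] [-0.596  0.679 -0.219  1.406  0.762  0.656] [-0.2 -1.4 -0.2]
[[-0.007  1.    -0.012]
 [ 0.538  0.014  0.843]
 [ 0.843 -0.001 -0.538]]
```

About 10 mm remains, so I'll go gently.

>>> drive_tool(
  moves="0.8 0 1.25 0 0 0 0; 0.8 0 1.25 0 0 0 0; 0.8 0 1.25 0 0 0 0; 0.8 0 1.25 0 0 0 0; 0.8 0 1.25 0 0 0 0",
)

```text
t: 23.95
position: [0.5144, 0.0374, 0.0349]
ee_rot: [-3.141, -1.003, 1.584]
ft_force: [0.5, -4.8, -0.0]
grip_width: 0.504
grip_force: 2.3
```

>>> drive_tool(
  moves="0.54 0 0.84 0 0 0 0; 0.54 0 0.84 0 0 0 0",
)

```text
t: 24.2
position: [0.5143, 0.0393, 0.0349]
ee_rot: [-3.141, -1.003, 1.584]
ft_force: [0.4, -4.8, 0.8]
grip_width: 0.504
grip_force: 2.4
```

>>> drive_tool(
  moves="0.54 0 0.84 0 0 0 0",
)

```text
t: 24.32
position: [0.5143, 0.0403, 0.0349]
ee_rot: [-3.141, -1.003, 1.584]
ft_force: [-0.4, -4.8, 0.3]
grip_width: 0.495
grip_force: 2.4
```

>>> drive_tool(
  moves="0.54 0 0.84 0 0 0 0",
)

```text
t: 24.45
position: [0.5144, 0.0408, 0.0348]
ee_rot: [-3.141, -1.002, 1.585]
ft_force: [-2.1, -15.1, 4.2]
grip_width: 0.5
grip_force: 7.6
```

>>> drive_tool(
  moves="0.27 0 0.42 0 0 0 0; 0 0 0 0 0 0 0",
)

```text
t: 24.7
position: [0.5144, 0.0407, 0.0348]
ee_rot: [3.141, -1.001, 1.585]
ft_force: [-1.7, -12.8, 4.0]
grip_width: 0.503
grip_force: 6.9
```

>>> drive_tool(
  moves="-1.35 0 -2.1 0 0 0 0; -2.7 0 -4.2 0 0 0 0; -5.4 0 -8.4 0 0 0 0; -5.4 0 -8.4 0 0 0 0; -5.4 0 -8.4 0 0 0 0; -5.4 0 -8.4 0 0 0 0; -5.4 0 -8.4 0 0 0 0; -5.4 0 -8.4 0 0 0 0; -5.4 0 -8.4 0 0 0 0; -5.4 0 -8.4 0 0 0 0; 0 0 0 0 0 0 0",
)

```text
t: 26.08
position: [0.5157, -0.0464, 0.0345]
ee_rot: [-3.141, -1.003, 1.583]
ft_force: [0.7, 0.3, 0.2]
grip_width: 0.503
grip_force: 0.0
```

```bash
python3 by.py c7.png; python3 st.py
```

```text
top 941 [[464.0, 13.899999618530273], [556.0, 13.0], [557.0999755859375, 124.0999984741211], [465.20001220703125, 125.0]] [111.1  91.9] 89.42 0.06870481456875899
scene 1040 [[465.29998779296875, 124.80000305175781], [466.79998779296875, 8.0], [563.9000244140625, 9.300000190734863], [562.4000244140625, 126.0]] [ 97.1 116.8] 0.74 0.06747597523600501
26.175 [ 0.5155 -0.0455  0.0346] [-0.698  0.736 -0.1    1.532  0.692  0.558] [-0.5  0.3 -0.5]
[[-0.007  1.    -0.012]
 [ 0.538  0.014  0.843]
 [ 0.843 -0.001 -0.538]]
```

View pics/c7.png

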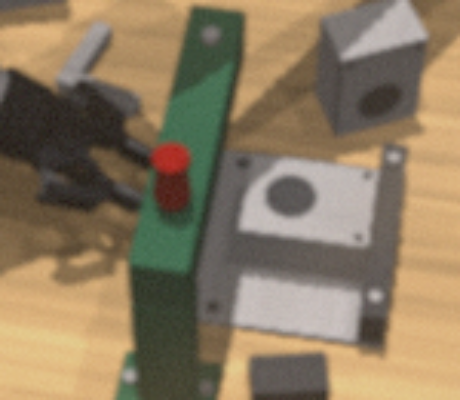

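```bash
python3 - <<'E'
from h import *
for nm in('top','scene'):
  im,P=cloud(nm);x,y,z=[P[...,i] for i in range(3)]
  m=(abs(x-.515)<.03)&(y>.1)&(y<.165)&(z>.0)
  b=np.round(y[m]*500).astype(int)
  print(nm,[(int(k)*2,round(float(np.median(z[m][b==k]))*1000),round(float(im[...,1][m][b==k].mean()))) for k in np.unique(b)])
  m=(abs(x-.515)<.03)&(y>-.02)&(y<.03)&(z>.0)&(z<.1)
  b=np.round(y[m]*500).astype(int)
  print(nm,[(int(k)*2,round(float(np.median(z[m][b==k]))*1000)) for k in np.unique(b)])
E
```

```text
top [(100, 70, 181), (102, 67, 181), (104, 69, 181), (108, 69, 180), (110, 69, 180), (112, 67, 183), (114, 68, 180), (116, 74, 177), (118, 69, 180), (120, 69, 178), (122, 62, 182), (124, 69, 180), (126, 71, 182), (128, 68, 183), (130, 69, 153), (132, 63, 126), (134, 57, 76), (136, 54, 75), (138, 54, 85), (140, 49, 87), (142, 54, 86), (144, 56, 87), (146, 53, 88), (148, 54, 86), (150, 54, 85), (152, 54, 85), (154, 55, 108), (156, 52, 111), (164, 2, 151)]
top [(-4, 9), (-2, 8), (0, 9), (4, 10), (8, 9), (10, 8), (12, 7), (14, 68), (16, 68), (18, 69), (20, 68), (22, 70), (24, 68), (26, 68), (30, 69)]
scene [(100, 67, 184), (102, 68, 183), (104, 68, 182), (106, 66, 182), (108, 66, 180), (110, 67, 182), (112, 68, 182), (114, 67, 182), (116, 69, 180), (118, 66, 179), (120, 68, 181), (122, 66, 180), (124, 65, 180), (126, 67, 175), (128, 67, 156), (130, 53, 133), (132, 54, 108), (134, 51, 98), (136, 52, 96), (138, 56, 97), (140, 51, 98), (142, 52, 99), (144, 53, 99), (146, 53, 98), (148, 53, 98), (150, 52, 98), (152, 52, 98), (154, 27, 94), (156, 2, 98), (158, 6, 109), (160, 2, 143), (162, 2, 159), (164, 2, 162)]
scene [(-20, 9), (-18, 6), (-16, 7), (-14, 7), (-12, 8), (-10, 7), (-8, 9), (-6, 6), (-4, 6), (-2, 9), (0, 8), (2, 8), (4, 7), (8, 65), (10, 67), (12, 68), (14, 67), (16, 67), (18, 68), (20, 67), (22, 69), (24, 69), (26, 68), (28, 68), (30, 68)]
```

The 124–125 mm reading came from my own y < 0.125 filter clipping the box. The full profile runs straight from the box top to the fence with no gap. The hand is clear, so I'm handing in.

```bash
python3 -c "
from bench import robot
print(robot.sign_off())"
```

```text
the job is handed in; nothing more can be done
None
```

The box was slid to the bed's edge, tipped over with the disc up and pushed flush against the fence, then let go and handed in at about 26 s; the depth profile showed no gap at the fence, but sign-off returned no verdict.

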